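Snap the lid of the biscuit box shut

ROBOT

A 7-joint arm with a two-finger parallel gripper is mounted at the origin on the work surface. World frame = base frame: x ahead of the robot, y to its left, z up, the work surface at z = 0. Lengths are in m, angles in rad, forces in N, time in s.
With the tool pointing down it reaches from about 0.425 to 0.825 m from the base axis. Payload 3.6 kg.
Tool frame: the origin (TCP) lies midway between the tips of the shut fingers; the grasp point (between the pads) lies 19 mm behind it (arm.hold_point_z is the distance from the TCP to the grasp point, in m); z points along the fingers, x is the direction in which the jaws open and shut, and the axes are right-handed (so a half turn about z gives the same grasp; the last joint's range is limited). The gripper opens to 85 mm and grips with 20 to 120 N. Pads are 22 mm wide; open, the fingers measure 114 mm over their backs; the gripper's body (76 mm by 85 mm) begins 54 mm behind the grasp point. The pads swing forward as they close: fully open they stand 13 mm farther back than shut.
Start: joints at [-1.187, 0.615, -0.013, 1.423, 0.008, 1.103, -0.04], TCP at [0.26, 0.596, 0.231] pointing down, gripper open.
Joint ranges: [-3.12, 3.12], [-0.3, 2.06], [-1.34, 1.32], [0.26, 2.42], [-1.36, 4.5], [0.01, 1.98], [-2.84, 2.84]. Speed limits (rad/s): [2.79, 2.79, 3.14, 3.14, 3.14, 3.14, 3.14].

INTERFACE

Orientations are given as a unit quaternion [w, x, y, z].
In Python, from station import arm gives the robot as it stands.
- The arm moves only by the tool arm_command, never from a script. Its argument "plan" is a list of rows, each a list of 3 entries, a list of its own where there are three numbers: the shift along the tool's x, y, z in mm, then the turn, a rotation vector about the tool's x, y, z in rad, then the opening, from -1 (shut) to 1 (fully open). A call has 1 to 20 rows; each row is the pose to reach, as a shift and turn from the pose measured when the call began, along the tool's axes at that moment; what a row does not reach only later rows make up. A row lasts 1/12 s, in which the tool goes at most 41.7 mm and 7.16 degrees, less where a joint would pass 70% of its speed; a pose out of reach is approached as far as the arm can. A call with a gripper value outside its range is refused whole. The fingers move at their own pace and stop on an object; the grip force is fixed at half the most. Time passes only in rows, so rows that repeat a pose let the fingers close. It gives the time, the measured TCP pose, the force and the opening at its end, in the units of the state.
- arm.observe(): the state, without advancing time (a new reading comes with each control period).
- arm.capture(name): name is "scene" or "top" or "wrist"; returns the picture (400x640x3 uint8, red, green, blue); there is no depth.
- arm.get_calibration(name): a dict with "fx", "fy", "cx", "cy" (pixels), "k1" (the pictures are not rectified: a ray, as slopes to the right and down, at radius r is drawn at 1 + k1 r^2 times it, then the intrinsics apply), "extrinsics" (4x4, takes a point from world to camera coordinates); the wrist camera has in their place "T_tool_cam" (4x4, takes a point from camera to tool coordinates, whose origin is the TCP and whose axes are the tool frame's). Camera axes: x right, y down, z forward; pixel columns grow to the right and rows downward; lengths in m; the calibration is good to about 2 mm. A picture is of the moment at which its call begins: read the wrist's pose just before it. get_calibration takes no time and is no camera call.
- arm.close_job(): hands the job in, once; it reports no verdict.
The state is a dict: "t": time; "joints": joint angles; "joint_vel": joint speeds; "effort": joint torques, N m; "tcp_pos": TCP position; "orientation": TCP orientation; "ft_force": force on the tool from outside, world axes, zero at the start; "moment": the same for the moment, N m; "grip_width": finger opening in m.
Only numpy, scipy, OpenCV 4.12 (cv2) and the standard library are available. Lean on these libraries where they do the work, as an engineer would, in place of code of your own. Each camera call takes 0.05 s, during which the arm holds its last target. There are 200 camera calls.

TASK

The lid has been laid on the glass biscuit box but its blue rim has not been snapped down. Press around the rim with the fingertips, one blue section after another, until all four sections have clicked fully down, then take the hand away. Only press: leave the box standing where it is, do not lift it or push it across the counter, and leave the spice jar, mug and bowl alone.

Things in the scene. Friction and masses are not known exactly. Their poses are not given: they have to be found in the camera images.
- box: Loose glass food box, 0.9 to 1.1 kg, 190 mm long (x), 140 mm wide (y), any yaw. Origin: centre of its underside, z up. Glass 58 mm high. On it a white lid panel (154 x 104 mm) and four white corner blocks (18 mm square), fixed to the box, tops at 72 mm. Between the corners, one on each side, four blue rim sections 18 mm wide, tops at 83 mm open (all start so), 74 mm shut.
- sec_a_top (a point): Centre of the top face of blue rim section a, on the box's -x side (88 mm from the box centre); 18 mm along box x, 100 mm along box y. The point moves down with the section.
- sec_b_top (a point): Centre of the top face of blue rim section b, on the box's +y side (63 mm from the box centre); 150 mm along box x, 18 mm along box y. The point moves down with the section.
- sec_c_top (a point): Centre of the top face of blue rim section c, on the box's +x side (88 mm from the box centre); 18 mm along box x, 100 mm along box y. The point moves down with the section.
- sec_d_top (a point): Centre of the top face of blue rim section d, on the box's -y side (63 mm from the box centre); 150 mm along box x, 18 mm along box y. The point moves down with the section.
- sec_a (a joint): How far section a is pressed straight down: 0 open, 0.009 m clicked shut. Bistable: the push needed grows from about 1 N to 7 or 8 N after 2 to 3 mm; past half of the travel it snaps down by itself and stays; let go before that, it springs back up.
- sec_b (a joint): How far section b is pressed straight down: 0 open, 0.009 m clicked shut. Bistable: the push needed grows from about 1 N to 7 or 8 N after 2 to 3 mm; past half of the travel it snaps down by itself and stays; let go before that, it springs back up.
- sec_c (a joint): How far section c is pressed straight down: 0 open, 0.009 m clicked shut. Bistable: the push needed grows from about 1 N to 7 or 8 N after 2 to 3 mm; past half of the travel it snaps down by itself and stays; let go before that, it springs back up.
- sec_d (a joint): How far section d is pressed straight down: 0 open, 0.009 m clicked shut. Bistable: the push needed grows from about 1 N to 7 or 8 N after 2 to 3 mm; past half of the travel it snaps down by itself and stays; let go before that, it springs back up.
- spice: Bystander: amber spice jar with steel cap, 48 mm across, 95 mm high, loose. Origin: centre of its underside.
- mug: Bystander: blue mug, 80 mm across, 90 mm high, handle on its +y side, loose. Origin: centre of its underside.
- bowl: Bystander: white bowl, 120 mm across, 50 mm high, loose. Origin: centre of its underside.
Mind the look-alikes: they are no part of the job. Of the things that look like the box, the smaller one is meant.

How it is judged:
By the outcome, as a careful person would: the job done as asked, in the order asked, and still so for the second after the job is handed in, with the robot touching nothing.
It also fails if it takes over 40 s, if anything falls off the work surface, if the arm or the gripper's body presses on something with over 40 N, if the wrist force passes 120 N, or if a joint passes its speed limit or range.

## Working session

There is one attempt and no reset: what is moved stays moved. The work goes in short steps, Python scripts to look and compute and a tool call to move; the robot and the scene stay as the last step left them, time stands still between calls to the robot, and variables do not carry over. Pictures are saved under pics/ and viewed, about 8 in all and at most 12, crops included, and the job is handed in when it is done.

Besides the shell and the picture viewer there is one more tool, called after "Emit:" as name([rows], argument=value, ...), one row to a line, values as JSON. arm_command: Moves the arm, as the interface text tells. Its arguments: {"type":"object","properties":{"plan":{"type":"array","items":{"type":"array"}}},"required":["plan"]}

```bash
mkdir -p pics; ls; python3 - <<'E'
from station import arm
import cv2
for n in("scene","top"):
    cv2.imwrite(f"pics/{n}0.png",arm.capture(n)[:,:,::-1])
    c=arm.get_calibration(n);print(c)
print(arm.observe())
E
```

```text
pics
{'fx': 403.5546699729397, 'fy': 403.5546699729397, 'cx': 314.46141188107464, 'cy': 197.8798389060841, 'k1': -0.08672907554474546, 'extrinsics': array([[ 0.67982631,  0.7332689 , -0.0123651 , -0.30326246],
       [ 0.48849555, -0.46533971, -0.73812672, -0.15340825],
       [-0.54699934,  0.49575767, -0.67454878,  1.33241303],
       [ 0.        ,  0.        ,  0.        ,  1.        ]])}
{'fx': 378.49363092190345, 'fy': 378.49363092190345, 'cx': 323.00422892232456, 'cy': 193.94695690372785, 'k1': -0.08916598492936326, 'extrinsics': array([[ 0.0236552 , -0.9997045 ,  0.00559828, -0.03319892],
       [-0.98995289, -0.02420458, -0.13931052,  0.46546781],
       [ 0.13940485, -0.00224661, -0.99023292,  0.9966838 ],
       [ 0.        ,  0.        ,  0.        ,  1.        ]])}
{'t': 0.1, 'joints': array([-1.18650977,  0.61579558, -0.01259928,  1.42474895,  0.00812235,
        1.1034212 , -0.04041515]), 'joint_vel': array([-0.00060504, -0.00424262,  0.00052867, -0.00249668, -0.00054743,
       -0.0006349 ,  0.00025029]), 'effort': array([ 1.75126617e-03, -4.70381391e+01,  2.60263262e-01, -1.71570003e+01,
        1.00554706e-02,  5.85896341e-03,  5.78162851e-08]), 'tcp_pos': array([0.25929064, 0.59528463, 0.23026812]), 'orientation': array([ 6.60989039e-04,  8.36446690e-01,  5.48047066e-01, -9.54759144e-04]), 'ft_force': array([-0.18628369, -0.72099855,  0.48244483]), 'moment': array([ 0.00061145,  0.0189805 , -0.02941581]), 'grip_width': 0.0854111603800289}
```

View pics/top0.png

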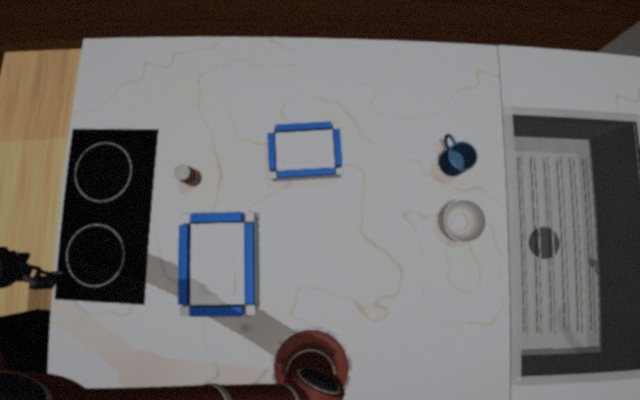

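View pics/scene0.png

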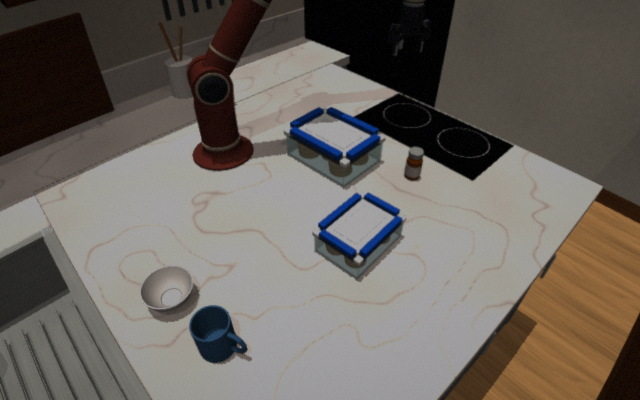

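Candidates: the box at top-view pixel (305,150) and the larger look-alike at (217,264). In the scene view they are at (360,232) and (336,145). I choose the smaller one, at (305,150). The next step measures it and makes the close crop.

```bash
cat > h.py <<'E'
import numpy as np, cv2
from station import arm
from scipy.spatial.transform import Rotation as R
def rays(name,px,T=None):
    c=arm.get_calibration(name)
    K=np.array([[c['fx'],0,c['cx']],[0,c['fy'],c['cy']],[0,0,1]])
    p=cv2.undistortPoints(np.array(px,float).reshape(-1,1,2),K,np.array([c['k1'],0,0,0,0.]))[:,0]
    d=np.c_[p,np.ones(len(p))]
    if T is None: T=np.linalg.inv(c['extrinsics'])
    return T[:3,3],d@T[:3,:3].T
def onplane(name,px,z,T=None):
    o,d=rays(name,px,T); return o+d*((z-o[2])/d[:,2])[:,None]
def blue(im):
    h=cv2.cvtColor(im,cv2.COLOR_RGB2HSV)
    return cv2.inRange(h,(105,150,60),(125,255,255))
E
python3 - <<'E'
from h import *
im=arm.capture("top"); m=blue(im)
m[:,:255]=0;m[:,355:]=0;m[:110]=0;m[195:]=0
n,l,s,c=cv2.connectedComponentsWithStats(m)
for i in range(1,n):
    if s[i,4]<20: continue
    p=np.argwhere(l==i)[:,::-1]
    w=onplane("top",p,.083)[:,:2]
    r=cv2.minAreaRect(w.astype(np.float32)*1000)
    print(s[i],c[i],r)
sc=arm.capture("scene")
a=cv2.resize(im[110:195,255:355],None,fx=5,fy=5); b=cv2.resize(sc[180:280,300:410],None,fx=425/100,fy=425/100)[:,:300*2]
v=np.hstack([a[:,:],b])[:, :]; v=cv2.resize(v,(800,int(v.shape[0]*800/v.shape[1])))
cv2.imwrite("pics/crop.png",v[:,:,::-1])
E
```

```text
[276 123  55   8 297] [302.82491582 126.3973064 ] ((639.2915649414062, 35.72367858886719), (15.154584884643555, 144.09129333496094), 4.77165412902832)
[334 130   7  36 176] [337.07386364 147.31818182] ((584.0128173828125, -56.09222412109375), (95.64715576171875, 12.823286056518555), 5.037168502807617)
[269 134   6  36 185] [271.42702703 151.4       ] ((568.9503173828125, 116.33804321289062), (95.05101013183594, 13.210451126098633), 2.6809914112091064)
[278 169  56   8 296] [305.41216216 172.46959459] ((514.3851318359375, 25.002605438232422), (14.293986320495605, 144.164794921875), 4.644133567810059)
```

View pics/crop.png

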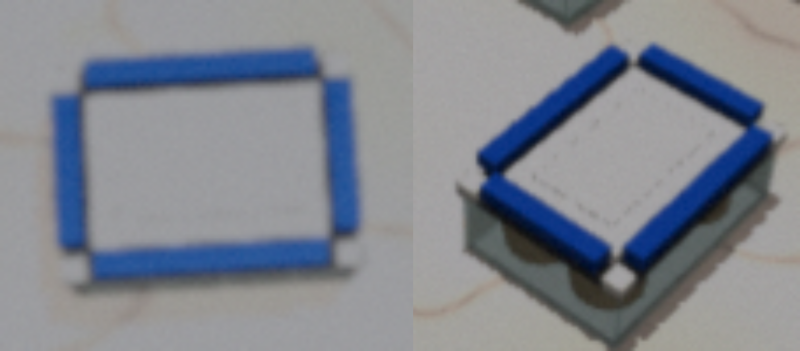

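The blue sections are 144 mm and 95 mm long, with spans of 125 and 173 mm. The brief gives 126 and 176, so this is the smaller box. Its centre is about (0.577, 0.030), with the long axis roughly along y and a 5° skew. The crop shows all four sections standing proud. The first move takes the shut fingers to above the +y end section.

```bash
cat >> h.py <<'E'
P={'n':(.639,.036),'r':(.584,-.056),'l':(.569,.116),'f':(.514,.025)}
def shift(x,y,z):
    s=arm.observe(); q=s['orientation']; r=R.from_quat([q[1],q[2],q[3],q[0]])
    return np.round(r.inv().apply(np.array([x,y,z])-s['tcp_pos'])*1000,1)
E
python3 -c "
from h import *
print(shift(.569,.116,.22),shift(.569,.116,.11))
s=arm.observe();q=s['orientation'];print(R.from_quat([q[1],q[2],q[3],q[0]]).as_matrix().round(3))"
```

```text
[-316.   475.3   11.1] [-315.8  475.3  121.1]
[[ 0.399  0.917 -0.001]
 [ 0.917 -0.399 -0.001]
 [-0.002 -0.    -1.   ]]
```

Emit:
arm_command([
  [[-316,475,11],[0,0,0],-1],
  [[-316,475,11],[0,0,0],-1],
  [[-316,475,11],[0,0,0],-1],
  [[-316,475,11],[0,0,0],-1],
  [[-316,475,11],[0,0,0],-1],
  [[-316,475,11],[0,0,0],-1],
  [[-316,475,11],[0,0,0],-1],
  [[-316,475,11],[0,0,0],-1],
  [[-316,475,11],[0,0,0],-1],
  [[-316,475,11],[0,0,0],-1],
  [[-316,475,11],[0,0,0],-1],
  [[-316,475,11],[0,0,0],-1],
  [[-316,475,11],[0,0,0],-1],
  [[-316,475,11],[0,0,0],-1],
  [[-316,475,11],[0,0,0],-1],
  [[-316,475,11],[0,0,0],-1],
  [[-316,475,11],[0,0,0],-1],
  [[-316,475,11],[0,0,0],-1],
  [[-316,475,11],[0,0,0],-1],
  [[-316,475,11],[0,0,0],-1],
])

```text
t: 1.87
tcp_pos: [0.5681, 0.1177, 0.2202]
orientation: [0.0, 0.836, 0.549, -0.001]
ft_force: [0.7, -0.8, -0.2]
grip_width: -0.0
```

```bash
python3 - <<'E'
from h import *
s=arm.observe(); q=s['orientation']
T=np.eye(4);T[:3,:3]=R.from_quat([q[1],q[2],q[3],q[0]]).as_matrix();T[:3,3]=s['tcp_pos']
im=arm.capture("wrist"); T=T@arm.get_calibration("wrist")['T_tool_cam']
cv2.imwrite("pics/w1.png",im[:,:,::-1])
print(s['t'],s['tcp_pos'],s['ft_force'],s['grip_width'],s['joints'].round(2))
n,l,st,c=cv2.connectedComponentsWithStats(blue(im))
for i in range(1,n):
    if st[i,4]<300: continue
    w=onplane("wrist",np.argwhere(l==i)[:,::-1],.083,T)[:,:2]
    print(st[i],cv2.minAreaRect((w*1000).astype(np.float32)))
print(shift(.569,.116,.11))
E
```

```text
1.8667 [0.56808277 0.1177285  0.22016264] [ 0.66645968 -0.78500517 -0.22703189] -1.10441210679366e-05 [-0.26  0.52  0.03  1.65 -0.02  0.98  0.94]
[ 136  131  143   89 2879] ((515.6591186523438, 26.83087158203125), (17.035017013549805, 148.78857421875), 4.968081474304199)
[ 288  140   64   98 1861] ((569.824951171875, 119.52680969238281), (99.12872314453125, 17.199621200561523), 4.827932834625244)
[ 132  227   67   80 1436] ((582.2631225585938, -55.30512237548828), (92.2416000366211, 17.773902893066406), 4.83044958114624)
[258 269  29  22 327] ((637.58935546875, 37.48884582519531), (14.221434593200684, 35.562416076660156), 5.308797836303711)
[ -0.8   1.3 110.2]
```

View pics/w1.png

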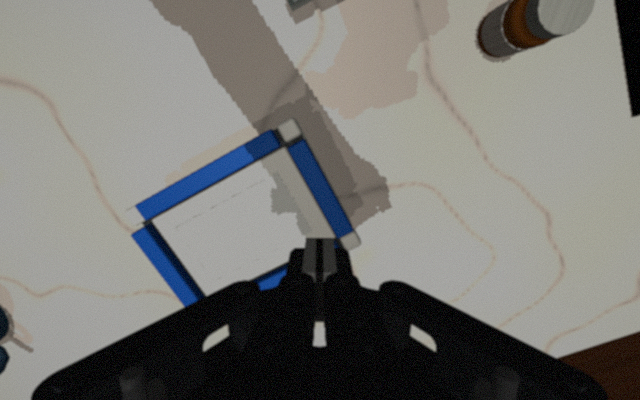

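The wrist view shows the box under the hand, with the left section at (325,190) and the near section at (208,175). The wrist sizes, 99×17 and 149×17 mm, match the brief and refine the centre to (0.578, 0.032). Section targets are l (.570,.119), f (.516,.027), n (.641,.037) and r (.585,-.056). Now I press section l down slowly.

Emit:
arm_command([
  [[2,1,40],[0,0,0],-1],
  [[2,1,80],[0,0,0],-1],
  [[2,1,110],[0,0,0],-1],
  [[2,1,125],[0,0,0],-1],
  [[2,1,132],[0,0,0],-1],
  [[2,1,134],[0,0,0],-1],
  [[2,1,136],[0,0,0],-1],
  [[2,1,137],[0,0,0],-1],
  [[2,1,138],[0,0,0],-1],
  [[2,1,139],[0,0,0],-1],
  [[2,1,140],[0,0,0],-1],
  [[2,1,141],[0,0,0],-1],
  [[2,1,142],[0,0,0],-1],
  [[2,1,143],[0,0,0],-1],
  [[2,1,144],[0,0,0],-1],
  [[2,1,144],[0,0,0],-1],
])

```text
t: 3.25
tcp_pos: [0.5693, 0.1185, 0.0757]
orientation: [0.0, 0.836, 0.549, -0.001]
ft_force: [-0.9, -0.0, -0.2]
grip_width: 0.0001
```

The force is near zero at z=0.0757, which fits a snapped section. I go down a little further to feel the stop.

Emit:
arm_command([
  [[0,0,1],[0,0,0],-1],
  [[0,0,2],[0,0,0],-1],
  [[0,0,3],[0,0,0],-1],
  [[0,0,3],[0,0,0],-1],
])

```text
t: 3.58
tcp_pos: [0.5691, 0.1184, 0.0741]
orientation: [-0.0, 0.836, 0.549, -0.001]
ft_force: [-2.5, 0.1, 9.7]
grip_width: 0.0001
```

It stops at z=0.0741 with 9.7 N, so section l is shut. Next is section f.

Emit:
arm_command([
  [[0,0,-20],[0,0,0],-1],
  [[0,0,-35],[0,0,0],-1],
  [[-35,-4,-35],[0,0,0],-1],
  [[-70,-8,-35],[0,0,0],-1],
  [[-105,-12,-35],[0,0,0],-1],
  [[-105,-12,-35],[0,0,0],-1],
  [[-105,-12,-20],[0,0,0],-1],
  [[-105,-12,-11],[0,0,0],-1],
  [[-105,-12,-9],[0,0,0],-1],
  [[-105,-12,-8],[0,0,0],-1],
  [[-105,-12,-7],[0,0,0],-1],
  [[-105,-12,-6],[0,0,0],-1],
  [[-105,-12,-5],[0,0,0],-1],
  [[-105,-12,-4],[0,0,0],-1],
  [[-105,-12,-3],[0,0,0],-1],
  [[-105,-12,-2],[0,0,0],-1],
  [[-105,-12,-1],[0,0,0],-1],
  [[-105,-12,0],[0,0,0],-1],
  [[-105,-12,1],[0,0,0],-1],
  [[-105,-12,1],[0,0,0],-1],
])

```text
t: 5.25
tcp_pos: [0.5165, 0.0272, 0.0741]
orientation: [-0.0, 0.836, 0.549, -0.001]
ft_force: [-1.6, -0.7, 6.6]
grip_width: 0.0002
```

Section f stops at 0.0741 with 6.6 N. Next is section r.

Emit:
arm_command([
  [[0,0,-20],[0,0,0],-1],
  [[0,0,-35],[0,0,0],-1],
  [[-16,32,-35],[0,0,0],-1],
  [[-33,64,-35],[0,0,0],-1],
  [[-49,96,-35],[0,0,0],-1],
  [[-49,96,-35],[0,0,0],-1],
  [[-49,96,-20],[0,0,0],-1],
  [[-49,96,-11],[0,0,0],-1],
  [[-49,96,-9],[0,0,0],-1],
  [[-49,96,-8],[0,0,0],-1],
  [[-49,96,-7],[0,0,0],-1],
  [[-49,96,-6],[0,0,0],-1],
  [[-49,96,-5],[0,0,0],-1],
  [[-49,96,-4],[0,0,0],-1],
  [[-49,96,-3],[0,0,0],-1],
  [[-49,96,-2],[0,0,0],-1],
  [[-49,96,-1],[0,0,0],-1],
  [[-49,96,0],[0,0,0],-1],
  [[-49,96,1],[0,0,0],-1],
  [[-49,96,1],[0,0,0],-1],
])

```text
t: 6.92
tcp_pos: [0.585, -0.0554, 0.0741]
orientation: [-0.0, 0.836, 0.549, -0.001]
ft_force: [-2.7, -0.3, 7.5]
grip_width: -0.0003
```

Emit:
arm_command([
  [[0,0,-20],[0,0,0],-1],
  [[0,0,-35],[0,0,0],-1],
  [[36,5,-35],[0,0,0],-1],
  [[72,10,-35],[0,0,0],-1],
  [[108,14,-35],[0,0,0],-1],
  [[108,14,-35],[0,0,0],-1],
  [[108,14,-20],[0,0,0],-1],
  [[108,14,-11],[0,0,0],-1],
  [[108,14,-9],[0,0,0],-1],
  [[108,14,-8],[0,0,0],-1],
  [[108,14,-7],[0,0,0],-1],
  [[108,14,-6],[0,0,0],-1],
  [[108,14,-5],[0,0,0],-1],
  [[108,14,-4],[0,0,0],-1],
  [[108,14,-3],[0,0,0],-1],
  [[108,14,-2],[0,0,0],-1],
  [[108,14,-1],[0,0,0],-1],
  [[108,14,0],[0,0,0],-1],
  [[108,14,1],[0,0,0],-1],
  [[108,14,1],[0,0,0],-1],
])

```text
t: 8.58
tcp_pos: [0.6406, 0.0374, 0.0741]
orientation: [-0.0, 0.836, 0.549, -0.001]
ft_force: [-2.8, -1.7, 7.4]
grip_width: 0.0
```

Sections r and n show the same stop. Now I raise the hand and move it aside to look.

Emit:
arm_command([
  [[0,0,-35],[0,0,0],-1],
  [[0,0,-75],[0,0,0],-1],
  [[0,0,-110],[0,0,0],-1],
  [[0,0,-135],[0,0,0],-1],
  [[190,-190,-135],[0,0,0],-1],
  [[190,-190,-135],[0,0,0],-1],
  [[190,-190,-135],[0,0,0],-1],
  [[190,-190,-135],[0,0,0],-1],
  [[190,-190,-135],[0,0,0],-1],
  [[190,-190,-135],[0,0,0],-1],
  [[190,-190,-135],[0,0,0],-1],
  [[190,-190,-135],[0,0,0],-1],
  [[190,-190,-135],[0,0,0],-1],
  [[190,-190,-135],[0,0,0],-1],
])

```text
t: 9.75
tcp_pos: [0.5429, 0.2856, 0.2088]
orientation: [0.001, 0.836, 0.548, -0.002]
ft_force: [-0.2, -0.1, 0.4]
grip_width: 0.0003
```

```bash
python3 - <<'E'
from h import *
im=arm.capture("top"); m=blue(im)
m[:,:255]=0;m[:,355:]=0;m[:110]=0;m[195:]=0
n,l,s,c=cv2.connectedComponentsWithStats(m)
for i in range(1,n):
    if s[i,4]>20:
        w=onplane("top",np.argwhere(l==i)[:,::-1],.074)[:,:2]
        print(s[i],c[i],cv2.minAreaRect(w.astype(np.float32)*1000))
sc=arm.capture("scene")
a=cv2.resize(im[20:320,150:500],None,fx=1,fy=1); b=cv2.resize(sc[180:280,300:410],None,fx=3,fy=3)
cv2.imwrite("pics/end.png",np.hstack([a,b])[:,:,::-1]); print(arm.observe()['t'])
E
```

```text
[276 124  55   7 248] [303.11693548 127.04435484] ((640.3601684570312, 36.08243942260742), (12.817109107971191, 145.43142700195312), 4.79103422164917)
[334 130   7  36 163] [336.90184049 147.79141104] ((586.3026733398438, -55.806922912597656), (96.37326049804688, 12.074159622192383), 5.076030731201172)
[269 134   6  36 172] [271.5872093 151.6744186] ((571.143310546875, 117.31375885009766), (96.29210662841797, 12.56816577911377), 5.165882587432861)
[278 169  56   9 303] [305.6039604  172.77227723] ((515.49853515625, 25.357757568359375), (14.66917610168457, 145.58450317382812), 5.109210968017578)
9.85
```

View pics/end.png

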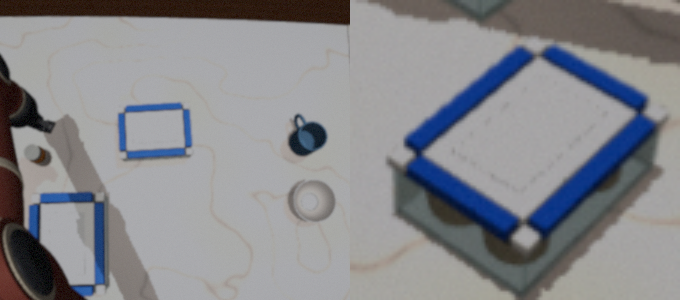

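The crop shows all four sections flush with the lid and corner blocks. The box sits within 2 mm of where it was, and the bystanders have not moved. I hand the job in.

```bash
python3 -c "
from station import arm
print(arm.close_job())"
```

```text
the job is handed in; nothing more can be done
None
```

All four blue rim sections of the smaller glass box are clicked down, and the job was handed in at about 10 s. I pressed each in turn with the shut fingertips, then raised the hand and moved it aside.

- **Sections shut:** each press ended on a hard stop at z = 0.0741 m (a shut section's top is at 0.074 m) with 7 to 10 N. The final scene view shows all four flush with the lid.
- **Box position:** in the top view, yaw is unchanged at about 5° and the section centres agree to about 2 mm. That is within the measuring noise and the change of reference height.
- **Surroundings:** the spice jar, mug and bowl look untouched. The hand is about 0.2 m above the counter, and the force reading is close to zero.

No check failed. The only disagreement was about 3 mm between the top and wrist views in where the first section was, and I used the wrist view.

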